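Switch the ball sorter to its other bin and run the balls

ROBOT

A 6-joint arm with a two-finger parallel gripper is mounted at the origin on the work surface. World frame = base frame: x ahead of the robot, y to its left, z up, the work surface at z = 0. Lengths are in m, angles in rad, forces in N, time in s.
With the tool pointing down it reaches from about 0.35 to 0.725 m from the base axis. Payload 4.3 kg.
Tool frame: the origin (TCP) lies between the finger pads; the fingertips stand 22 mm ahead of it and the grasp point (between the pads) lies 3 mm ahead of it; z points along the fingers, y is the line along which they close (so a half turn about z gives the same grasp; the last joint's range is limited). The gripper opens to 85 mm and grips with 20 to 120 N. Pads are 22 mm wide; open, the fingers measure 114 mm over their backs; the gripper's body (76 mm by 85 mm) begins 54 mm behind the grasp point. The pads swing forward as they close: fully open they stand 13 mm farther back than shut.
Start: joints at [1.056, 0.377, 0.081, 1.274, 0, 1.46], TCP at [0.226, 0.529, 0.253] pointing down, gripper open.
Joint ranges: [-2.72, 2.72], [-0.84, 1.66], [-1.02, 1.22], [-1.77, 2.12], [-1.37, 1.28], [-3.14, 3.14]. Speed limits (rad/s): [2.57, 2.57, 3.14, 3.14, 3.14, 3.14].

INTERFACE

Orientations are given as a 3x3 rotation matrix whose columns are the frame's x, y, z axes.
In Python, from bench import robot, hand, solver, readout, read_camera, ticket gives the robot as it stands. Calls block until the motion is done:
- robot.goto(position, orientation): joint-space move of the TCP to a pose.
- robot.move_straight(position, frame=None, v=0.15, max_force=None): straight line of the TCP; frame=None keeps the orientation; v is the mean speed in m/s. With max_force (N) it stops when the force on the tool has changed by that much, and returns True; else False.
- robot.move_joints(angles): joint-space move.
- hand.set_gripper(opening, grip_force=None): opening from 0.0 (shut) to 1.0 (fully open); grip_force is the grip in N (None keeps the last); returns when the fingers have stopped.
- robot.pause(seconds).
- solver.ik(position, orientation): joint angles nearest the present ones, or None.
- readout.get_state(): the state.
- read_camera(name): name is "side" or "top"; returns a dict with "pixels" (420x560x3 uint8, red, green, blue), "vfov" (degrees; the focal length in pixels is half the picture's height over the tangent of half this angle, whatever the lens; pixels are square), "cx", "cy" (the principal point, pixels), "view" (4x4, takes a point from world to camera coordinates). Camera axes: x right, y down, z forward; pixel columns grow to the right and rows downward; lengths in m; the calibration is good to about 2 mm. A picture is of the moment at which its call begins. There is no depth.
A pose or a line that the arm cannot do raises robot.PlanningError and nothing moves.
- ticket.hand_in(): hands the job in; it is judged then, once.
The state is a dict: "time_s": time; "joints": joint angles; "qvel": joint speeds; "tau": joint torques, N m; "eef_pos": TCP position; "tool_rot": TCP orientation; "contact_force": force on the tool from outside, world axes, zero at the start; "wrist_torque": the same for the moment, N m; "grip_width": opening from 0.0 (shut) to 1.0 (fully open); "grip_force": force on a finger pad.
Only numpy, scipy, OpenCV 4.12 (cv2) and the standard library are available. Lean on these libraries where they do the work, as an engineer would, in place of code of your own. Each camera call takes 0.05 s, during which the arm holds its last target. There are 200 camera calls.

TASK

The seesaw gate of the ball sorter leans towards one of its two bins. With a fingertip press the raised end of the gate down so that it rocks over and rests leaning towards the other bin, and only then push the blue shutter's tab all the way along, towards the feed ramp, so that the three yellow balls roll down into that other bin. Do not touch the balls, and leave the loose things around the sorter where they are.

Things in the scene. Friction and masses are not known exactly. Their poses are not given: they have to be found in the camera images.
- sorter: Fixed ball sorter on a grey board 560 mm long, 8 mm thick. Origin: underside, below the gate's pivot; x uphill along the feed ramp (away from the robot), y towards the black bin, z up. Ramp: 44 mm wide, floor from x 26, z 106 to x 174, z 132 mm, walls 26 mm high, back plate top z 162. Exit chutes y 90 to 177 mm either way, 52 mm wide, wall tops under z 95.
- gate (a joint): Tilt (rad) of the seesaw gate, a red trough 170 mm long (sorter y), 48 mm wide, pivoted at mid-length 85 mm above the table about the sorter's x. -0.25: leans to the black bin (green end raised); +0.25: leans to the green bin; both are stops; it starts at either. Top-heavy: once past level (0) it falls to that stop and stays. Under 1 N on a pad rocks it.
- pad_right (a point): Centre of the top of the orange press pad at the gate's green-bin end (raised if the gate starts at -0.25). Pad 36 (x) by 34 mm (y), 6 mm thick, on the robot's side of the trough, 66 mm from the pivot; moves with the gate: top about 134 mm above the table when up, 101 mm when down. The space below it is free. Axes: the gate's (those of the sorter when level).
- pad_left (a point): The same for the orange pad at the gate's black-bin end (raised if the gate starts at +0.25).
- shutter (a joint): Travel (m) of the blue shutter: 0 shut (starts at 0 to 0.004), 0.046 fully open, a stop; from 0.036 the balls are free. It slides along the sorter's +y, takes 1 to 2 N and stays where left. Its plate stands across the foot of the feed ramp and holds the balls back.
- tab (a point): On the shutter's upright blue tab: middle of the face to push, which looks along the sorter's -y (away from the ramp); push it along +y. Tab 26 mm wide (x), 8 mm thick (y), top 16 mm above this point, foot 44 mm below. When shut it is at x +60, y -99, z 124 mm in the sorter. Free space outside it, from above to 30 mm below this point. Axes: the sorter's.
- bin_green (a point): Centre of the inner floor of the green bin (120 x 110 mm outside, walls 45 to 60 mm above its floor, 27 mm on the chute's side), 222 mm to the right (-y) of the gate's pivot. Axes: those of the sorter.
- bin_black (a point): The same for the black bin, 222 mm to the left (+y).
- ball0_center (a point): Centre of a yellow ball, 30 mm across, about 16 g. The three wait in a row on the feed ramp against the shutter; ball 0 is number 1 in the row.
- ball0: The same ball 0 as a body (its origin turns with it as it rolls: use the centre).
- ball1_center (a point): Centre of a yellow ball, 30 mm across, about 16 g. The three wait in a row on the feed ramp against the shutter; ball 1 is number 2 in the row.
- ball1: The same ball 1 as a body (its origin turns with it as it rolls: use the centre).
- ball2_center (a point): Centre of a yellow ball, 30 mm across, about 16 g. The three wait in a row on the feed ramp against the shutter; ball 2 is number 3 in the row.
- ball2: The same ball 2 as a body (its origin turns with it as it rolls: use the centre).
- tape_roll: White tape roll lying flat, 84 mm across, 22 mm high; loose, to be left alone. Origin under its centre.
- tyre: Black rubber tyre lying flat, 62 mm across, 24 mm high; loose, to be left alone. Origin under its centre.
- brick: Red and grey model bricks joined, 32 x 64 mm, 44 mm high; loose, to be left alone. Origin under its centre.
- jar: Clear jar with red lid, 56 mm across, 65 mm high; loose, to be left alone. Origin under its centre.
- wheel: Small red wheel lying flat, 52 mm across, 20 mm high; loose, to be left alone. Origin under its centre.
Things that resemble listed ones, but are neither listed nor needed, are in the scene too. What is shaped like the ball0 but black is not meant.

How it is judged:
By the outcome, as a careful person would: the job done as asked, in the order asked, and still so for the second after the job is handed in, with the robot touching nothing.
It also fails if it takes over 40 s, if anything falls off the work surface, if the arm or the gripper's body presses on something with over 40 N, if the wrist force passes 120 N, or if a joint passes its speed limit or range.

## Working session

There is one attempt and no reset: what is moved stays moved. The work goes in short steps, each a Python script; the robot and the scene stay as the last script left them, time stands still between calls to the robot, and variables do not carry over. Pictures are saved under pics/ and viewed, at most 10 in all, crops included, and the job is handed in when it is done.

```bash
mkdir -p pics; ls; python3 - <<'E'
from bench import *
import cv2,numpy as np,pickle
d={}
for n in("side","top"):
    c=read_camera(n); d[n]=c; cv2.imwrite(f"pics/{n}0.png",c["pixels"][:,:,::-1])
    print(n,c["vfov"],c["cx"],c["cy"],np.round(c["view"],3).tolist(),c.keys())
pickle.dump(d,open("d0.pkl","wb"))
E
```

```text
pics
side 48.67303902456548 283.79942198333435 215.40058680894805 [[0.998, -0.056, 0.006, -0.602], [-0.029, -0.595, -0.803, 0.149], [0.048, 0.802, -0.596, 1.117], [0.0, 0.0, 0.0, 1.0]] dict_keys(['pixels', 'vfov', 'cx', 'cy', 'view'])
top 48.470441775211526 279.175467386194 216.5050170854437 [[0.03, -0.999, 0.028, 0.023], [-0.982, -0.035, -0.188, 0.641], [0.189, -0.021, -0.982, 0.825], [0.0, 0.0, 0.0, 1.0]] dict_keys(['pixels', 'vfov', 'cx', 'cy', 'view'])
```

View pics/side0.png

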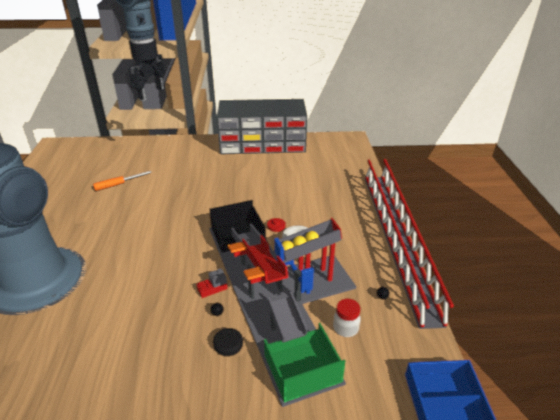

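View pics/top0.png

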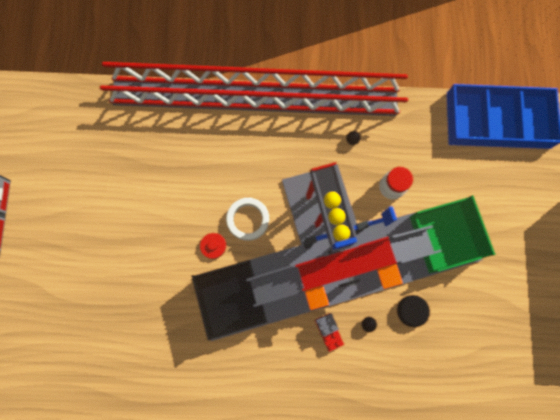

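Side view: sorter around (280,270), pads near (237,247) and (255,273), tab near (306,280), balls (287-312,240). Top view: pads at (316,297) and (389,276), tab near (388,215), balls (332-342,200-233). Next I triangulate these and view enlarged crops.

```bash
cat > u.py <<'E'
import numpy as np,cv2
def K(c):
    f=210/np.tan(np.radians(c["vfov"])/2); return np.array([[f,0,c["cx"]],[0,f,c["cy"]],[0,0,1]])
def P(c): return K(c)@np.array(c["view"])[:3]
def tri(d,ps,pt):
    X=cv2.triangulatePoints(P(d["side"]),P(d["top"]),np.array(ps,float),np.array(pt,float))[:,0]; return X[:3]/X[3]
def proj(c,X):
    p=P(c)@np.append(X,1); return p[:2]/p[2]
def onz(c,p,z):
    V=np.array(c["view"]); o=-V[:3,:3].T@V[:3,3]; r=V[:3,:3].T@np.linalg.solve(K(c),[p[0],p[1],1.]); return o+r*(z-o[2])/r[2]
def blobs(c,lo,hi,roi,amin=15):
    m=cv2.inRange(cv2.cvtColor(c["pixels"],cv2.COLOR_RGB2HSV),lo,hi)
    k=np.zeros_like(m); x0,y0,x1,y1=roi; k[y0:y1,x0:x1]=m[y0:y1,x0:x1]
    n,_,s,ce=cv2.connectedComponentsWithStats(k)
    return [(ce[i].round(1).tolist(),s[i].tolist()) for i in range(1,n) if s[i,4]>=amin]
ROI={"side":(200,190,360,400),"top":(190,150,500,345)}
COL={"orange":((8,150,120),(17,255,255)),"yellow":((22,150,120),(32,255,255)),"blue":((105,150,50),(125,255,255)),"green":((50,100,30),(80,255,255))}
E
python3 - <<'E'
from u import *; import pickle
d=pickle.load(open("d0.pkl","rb"))
for k,(lo,hi) in COL.items():
    for n in d: print(k,n,blobs(d[n],lo,hi,ROI[n]))
s=d["side"]["pixels"][195:345,200:360,::-1]; t=d["top"]["pixels"][160:310,280:440,::-1]
cv2.imwrite("pics/s1.png",cv2.resize(s,None,fx=4,fy=4,interpolation=cv2.INTER_CUBIC))
cv2.imwrite("pics/t1.png",cv2.resize(t,None,fx=4,fy=4,interpolation=cv2.INTER_CUBIC))
E
```

```text
orange side [([236.7, 247.1], [228, 242, 18, 11, 132]), ([253.7, 272.9], [244, 266, 21, 14, 186])]
orange top [([322.8, 164.7], [310, 161, 27, 10, 39]), ([405.8, 173.3], [391, 166, 23, 23, 52]), ([212.3, 244.9], [198, 232, 30, 28, 108]), ([389.7, 276.3], [377, 264, 25, 26, 461]), ([316.4, 297.8], [305, 286, 24, 24, 421]), ([341.4, 337.5], [338, 331, 7, 14, 24])]
yellow side [([299.9, 239.9], [283, 231, 36, 19, 262])]
yellow top [([336.8, 215.2], [324, 191, 27, 49, 698])]
blue side [([278.9, 248.7], [275, 239, 9, 21, 110]), ([291.6, 264.7], [286, 261, 11, 9, 39]), ([306.4, 280.0], [298, 268, 16, 25, 278])]
blue top [([386.9, 216.8], [369, 208, 27, 17, 128]), ([321.0, 236.7], [317, 235, 9, 4, 22]), ([344.6, 242.7], [334, 237, 23, 11, 119])]
green side [([304.0, 364.0], [264, 324, 81, 76, 3878])]
green top [([453.9, 234.2], [411, 196, 84, 77, 3812])]
```

View pics/s1.png

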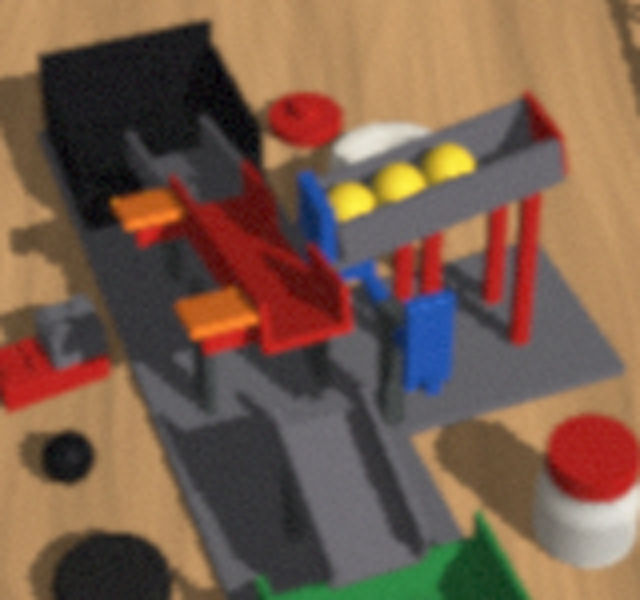

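View pics/t1.png

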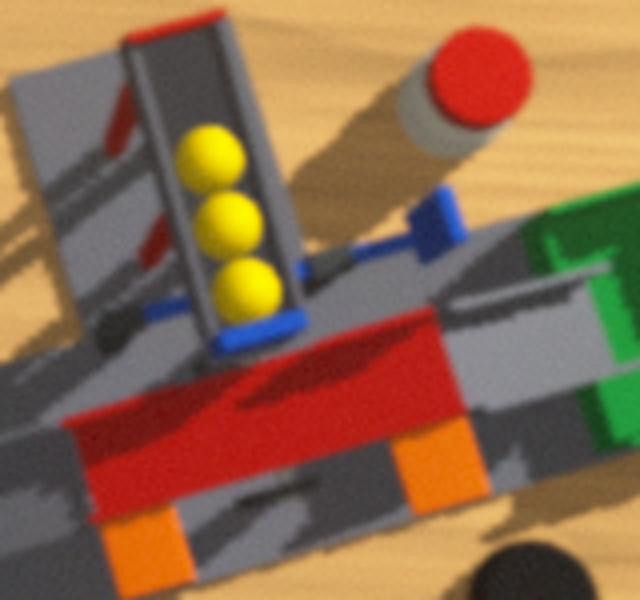

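Side crop: green-end pad (254,273) visibly raised, tab's outer face at about (301–314, 268–293). Top crop: tab's top strip outer edge runs about (392,207)–(397,219); ramp, balls and jar are clear of the pads. Now I triangulate.

```bash
python3 - <<'E'
from u import *; import pickle
d=pickle.load(open("d0.pkl","rb"))
pr=tri(d,(253.2,272.2),(389.7,276.3)); pl=tri(d,(236.3,246.3),(316.4,297.8))
tt=tri(d,(308,268.8),(394.2,212.7))
b=[tri(d,(200+a/4,195+e/4),(280+f/4,160+g/4)) for a,e,f,g in((349,203,246,291),(399,185,228,225),(447,164,210,158))]
for n,p in zip(("pr","pl","tabtop","b0","b1","b2"),(pr,pl,tt,*b)):
    print(n,p.round(4),"reproj",proj(d["side"],p).round(1),proj(d["top"],p).round(1))
v=pl-pr; print("yaw pads",np.arctan2(-v[0],v[1])); r=b[2]-b[0]; print("yaw balls",np.arctan2(r[1],r[0]))
yaw=np.arctan2(-v[0],v[1]); R=np.array([[np.cos(yaw),-np.sin(yaw)],[np.sin(yaw),np.cos(yaw)]])
for n,p in zip(("pr","pl","tabtop","b0"),(pr,pl,tt,b[0])): print(n,(R.T@(p[:2]-pr[:2])).round(4))
from bench import readout
print({k:np.round(x,3) for k,x in readout.get_state().items() if k in("eef_pos","tool_rot","time_s","grip_width")})
E
```

```text
pr [ 0.5303 -0.1472  0.1313] reproj [252.7 272.3] [389.7 275.7]
pl [ 0.4909 -0.0253  0.0986] reproj [235.8 246.3] [316.4 297.1]
tabtop [ 0.6406 -0.154   0.1416] reproj [307. 269.] [394.2 211.6]
b0 [ 0.6043 -0.0644  0.1284] reproj [286.4 245.9] [341.5 231.7]
b1 [ 0.6324 -0.0557  0.1327] reproj [298.9 241.4] [337.  215.2]
b2 [ 0.6602 -0.0467  0.1393] reproj [311.1 236.1] [332.5 198.7]
yaw pads 0.31282900720976675
yaw balls 0.3074543748568524
pr [0. 0.]
pl [0.     0.1281]
tabtop [ 0.1028 -0.0404]
b0 [0.0958 0.056 ]
{'time_s': np.float64(0.1), 'eef_pos': array([0.226, 0.528, 0.252]), 'tool_rot': array([[-0.919,  0.394, -0.001],
       [ 0.394,  0.919, -0.002],
       [ 0.   , -0.002, -1.   ]]), 'grip_width': np.float64(1.001)}
```

```bash
cat >> u.py <<'E'
yaw=0.31; c_,s_=np.cos(yaw),np.sin(yaw)
ex=np.array([c_,s_,0]); ey=np.array([-s_,c_,0]); ez=np.array([0,0,1.])
R1=np.column_stack([-ex,ey,-ez])            # fingers close along sorter y
R2=np.column_stack([ey,ex,-ez])             # fingers close along sorter x
pr=np.array([.5303,-.1472,0]); tab=np.array([.6406,-.154,0])
TIP=.022
E
python3 - <<'E'
from u import *; from bench import *
import pickle
p=pr-.004*ex-.004*ey
for R in(R1,R2,R2@np.diag([-1,-1,1])): print(solver.ik(tab-.04*ey+[0,0,.134],R))
hand.set_gripper(0.0)
robot.goto(p+[0,0,.16+TIP],R1)
print(robot.move_straight(p+[0,0,.106+TIP],v=.04,max_force=6))
st=readout.get_state(); print(st["time_s"],st["eef_pos"],st["contact_force"])
robot.pause(.3)
robot.move_straight(p+[0,0,.25],v=.15)
d={n:read_camera(n) for n in("side","top")}
pickle.dump(d,open("d1.pkl","wb"))
lo,hi=COL["orange"]
for n in d: print(n,blobs(d[n],lo,hi,ROI[n],60))
cv2.imwrite("pics/s2.png",cv2.resize(d["side"]["pixels"][195:345,200:360,::-1],None,fx=4,fy=4,interpolation=cv2.INTER_CUBIC))
print(readout.get_state()["time_s"])
E
```

```text
[-0.37933955  0.64495367  0.2070564   1.13289906  0.         -0.68933955]
[-0.37933955  0.64495367  0.2070564   1.13289906  0.          0.88145678]
[-0.37933955  0.64495367  0.2070564   1.13289906  0.         -2.26013588]
False
5.0083 [ 0.5279574  -0.15232924  0.12831295] [-0.22327747 -1.38443755 -0.21999765]
side [([237.5, 239.8], [228, 232, 20, 16, 225]), ([256.3, 288.9], [246, 280, 22, 19, 285])]
top [([211.7, 245.6], [198, 232, 30, 28, 105]), ([390.4, 268.7], [382, 263, 18, 12, 96]), ([326.8, 296.4], [315, 283, 25, 28, 232])]
6.375
```

View pics/s2.png

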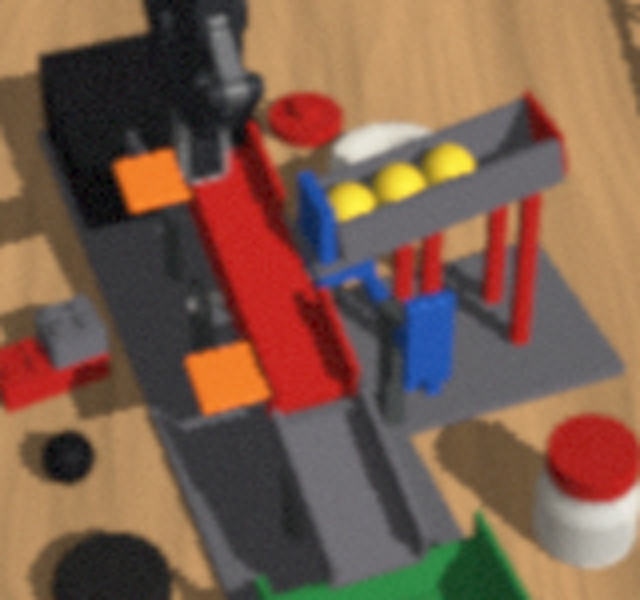

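The gate has rocked: pad at the green end is now low (256,289), the black end is high (237,240), and the trough leans to the green bin. The shutter and balls haven't moved. Next is the tab.

```bash
python3 - <<'E'
from u import *; from bench import *
import pickle
z=np.array([0,0,.112+TIP])
a=tab-.04*ey
robot.goto(a+[0,0,.22],R2)
robot.move_straight(a+z,v=.1)
print(robot.move_straight(tab+.05*ey+z,v=.05,max_force=8))
st=readout.get_state(); print(st["time_s"],(st["eef_pos"]-tab)@ey,st["contact_force"])
robot.pause(.2)
e=st["eef_pos"]-.03*ey
robot.move_straight(e,v=.1); robot.move_straight(e+[0,0,.12],v=.15)
robot.goto(pr-.14*ex+[0,0,.27],R1)
robot.pause(1)
d={n:read_camera(n) for n in("side","top")}
lo,hi=COL["yellow"]
for n in d:
    print(n,blobs(d[n],lo,hi,(150,100,520,400),20))
cv2.imwrite("pics/s3.png",d["side"]["pixels"][:,:,::-1]); cv2.imwrite("pics/t3.png",d["top"]["pixels"][:,:,::-1])
print(readout.get_state()["time_s"])
E
```

```text
True
10.1333 0.03340361825042134 [ 0.17442651 -2.49873417  1.39688527]
side [([251.4, 137.0], [244, 135, 16, 5, 77]), ([277.8, 353.5], [271, 347, 14, 15, 151]), ([304.2, 363.3], [298, 357, 14, 14, 150])]
top [([458.2, 233.3], [445, 226, 28, 16, 319]), ([439.6, 259.6], [433, 253, 15, 15, 172])]
14.4417
```

View pics/s3.png

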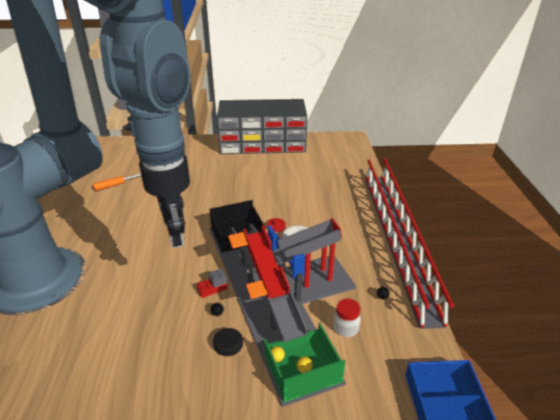

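View pics/t3.png

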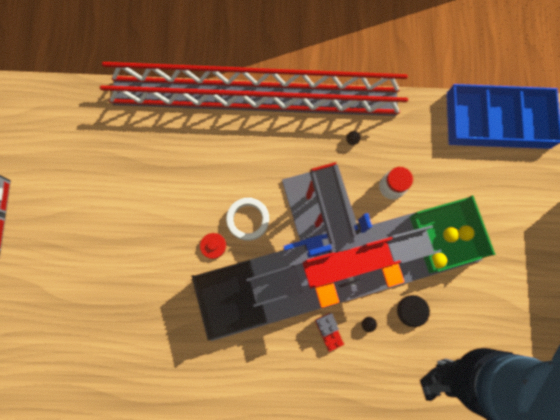

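All three balls lie in the green bin (top view 451,233; 467,233; 440,260), and the loose objects look unmoved. The push ended on the force limit; I check the shutter's travel from the tab's displacement.

```bash
python3 - <<'E'
from u import *; from bench import *
import pickle
d0=pickle.load(open("d0.pkl","rb")); d={n:read_camera(n) for n in("side","top")}
lo,hi=COL["blue"]
A={"side":(290,245,325,300),"top":(355,200,400,240)}
f=lambda D:{n:max(blobs(D[n],lo,hi,A[n]),key=lambda b:b[1][4]) for n in D}
a,b=f(d0),f(d); print(a,b)
X=tri(d0,a["side"][0],a["top"][0]); Y=tri(d,b["side"][0],b["top"][0]); print((Y-X)@ey,(Y-X)@ex,(Y-X)[2])
E
```

```text
{'side': ([306.4, 280.0], [298, 268, 16, 25, 278]), 'top': ([386.9, 216.8], [369, 208, 27, 17, 128])} {'side': ([297.4, 264.7], [290, 254, 15, 24, 243]), 'top': ([365.5, 221.6], [360, 214, 11, 16, 91])}
0.04264679685102135 -0.0006499539916348558 0.0069945246324861765
```

Measured travel is about 43 mm, which matches the stop only if the shutter started slightly open. There's time to spare, so I'll push once more with a slightly higher force limit.

```bash
python3 - <<'E'
from u import *; from bench import *
z=np.array([0,0,.112+TIP]); a=tab+.008*ey
robot.goto(a+[0,0,.22],R2)
robot.move_straight(a+z,v=.1)
print(robot.move_straight(tab+.05*ey+z,v=.03,max_force=15))
st=readout.get_state(); print(st["time_s"],(st["eef_pos"]-tab)@ey,st["contact_force"])
e=st["eef_pos"]-.025*ey
robot.move_straight(e,v=.1); robot.move_straight(e+[0,0,.12],v=.15)
robot.goto(pr-.14*ex+[0,0,.27],R1)
d={n:read_camera(n) for n in("side","top")}
print(blobs(d["top"],*COL["yellow"],(150,100,520,400),20),blobs(d["top"],*COL["orange"],(300,250,420,320),50),readout.get_state()["time_s"])
cv2.imwrite("pics/t4.png",d["top"]["pixels"][:,:,::-1])
E
```

```text
True
18.1083 0.03338705212047109 [ 0.40607781 -2.02569127  1.87460896]
[([458.3, 233.3], [445, 226, 29, 15, 319]), ([439.7, 259.6], [433, 253, 15, 15, 173])] [([392.2, 275.4], [382, 263, 22, 24, 185]), ([326.8, 296.5], [315, 283, 25, 26, 290])] 21.175
```

View pics/t4.png

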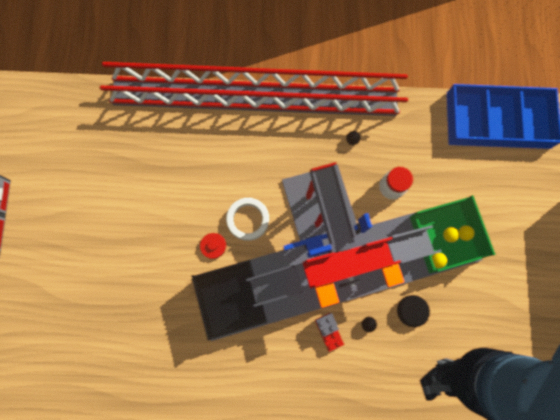

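The second push stopped at the same place (33.4 mm) with nearly twice the force limit, so the shutter is at its stop. The picture shows three balls at rest in the green bin, the gate leaning to green and the arm clear.

```bash
python3 -c "
from bench import ticket; print(ticket.hand_in())"
```

```text
the job is handed in; nothing more can be done
None
```

The job is handed in: the gate leans to the green bin, the shutter is fully open at its stop, all three yellow balls are in the green bin, and the loose things look unmoved in the camera pictures; the robot's clock read about 21 s.

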